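# Roll a steel column into its V-rest

## Task

Roll the loose steel column along the bench by pushing its side with the fingertips, up the ramp that faces it and into the V-groove of the low rest, so that it lies seated along the groove, about centred and still. It should turn over as it goes; push it gently, without gripping, lifting or carrying it. Leave the bottles, the flask and the tube rack where they stand.

Things in the scene. Friction and masses are not known exactly. Their poses are not given: they have to be found in the camera images.
- column: Plain loose steel tube, 36 mm in diameter, 180 mm long, about 0.45 kg (varies), on the bench, 135 to 185 mm to either side of the rest's middle. Thin caps stick out 10 mm at its ends. Origin at its centre; x axis along the tube; z axis up at the start, turning as it rolls. Polished, it slips on the fingers and rolls easily if pushed at or below mid-height; higher up it jams. May roll back on a ramp.
- rest: Low dark steel V-rest fixed to the bench, 120 mm along x (the groove) by 189 mm along y. Origin: centre of its underside. A ramp on each side rises from the bench at y = +-94 mm to a lip 12 mm high at +-16 mm (flat to +-14); between the lips a V-groove, bottom 2 mm above the bench, flanks 35 deg from level. Seated, the tube's axis is 24 mm above the bench over the groove; on a lip, 30 mm.
- bottle: Small amber bottle with white cap, 52 mm in diameter, 115 mm tall, loose, on the other side of the rest from the column. Leave it. Origin at the centre of its underside.
- flask: Glass flask with a long neck, 72 mm in diameter, 134 mm tall, loose, beyond the work. Leave it. Origin at the centre of its underside.
- tall_bottle: Larger amber bottle, 60 mm in diameter, 150 mm tall, loose, beyond the work. Leave it. Origin at the centre of its underside.
- rack: Red tube rack, a block 70 x 130 x 50 mm with eight holes, loose, beyond the far end of the rest. Leave it. Origin at the centre of its underside.
There are look-alikes about, which are no part of the job. Of the things that look like the rest, the smaller one is meant. Of the things that look like the column, the larger one is meant.

How it is judged:
On the way, in this order (a step that is already met when the one before it is completed fails the run):
1. the column has rolled over by at least about half a turn (angle between column's own z axis and vertical above 2.3 rad), for 0.02 s.
2. the column has rolled on to about a full turn (angle between column's own z axis and vertical below 0.9 rad), for 0.02 s.
At the end, for the whole second after the job is handed in: The column lies at rest in the V-groove: its axis within 5 mm of the groove's middle, 21 to 26.5 mm above the bench (seated height 24 mm), within 0.06 rad of the groove's direction, its middle within 30 mm of the rest's middle along the groove (y of column in the frame of rest between -0.005 and 0.005 m and z of column in the frame of rest between 0.021 and 0.0265 m and x of column in the frame of rest between -0.03 and 0.03 m and angle between the x axis of column and the x axis of rest, either way round below 0.06 rad and linear speed of column below 0.02 m/s); the robot touches nothing.
It fails at once if the column is lifted or carried (height (world z) of column above 0.04 m).
It fails at once if the column is gripped or pushed hard (more than 30 N from the fingers) (contact force between the fingers and column above 30 N).
It fails at once if the column is thrown (faster than 0.5 m/s) (linear speed of column above 0.5 m/s).
It fails at once if a bottle, the flask or the rack is shifted more than 15 mm (distance of any of bottle, flask, tall_bottle, rack from where it was at the start of the episode above 0.015 m).
It also fails if it takes over 40 s, if anything falls off the work surface, if the arm or the gripper's body presses on something with over 40 N, if the wrist force passes 120 N, or if a joint passes its speed limit or range.

## Robot

A 7-joint arm with a two-finger parallel gripper is mounted at the origin on the work surface. World frame = base frame: x ahead of the robot, y to its left, z up, the work surface at z = 0. Lengths are in m, angles in rad, forces in N, time in s.
With the tool pointing down it reaches from about 0.4 to 0.85 m from the base axis. Payload 10.4 kg.
Tool frame: the origin (TCP) lies on the centre line of the jaws, within the pads' length; the fingertips stand 22 mm ahead of it and the grasp point (between the pads) lies 3 mm ahead of it; z points along the fingers, y is the direction in which the jaws open and shut (so a half turn about z gives the same grasp; the last joint's range is limited). The gripper opens to 85 mm and grips with 20 to 120 N. Pads are 22 mm wide; open, the fingers measure 114 mm over their backs; the gripper's body (76 mm by 85 mm) begins 54 mm behind the grasp point. The pads swing forward as they close: fully open they stand 13 mm farther back than shut.
Start: joints at [1.131, 0.332, -0.065, 1.46, 0.022, 1.35, -0.088], TCP at [0.253, -0.572, 0.253] pointing down, gripper open.
Joint ranges: [-2.6, 2.6], [-0.5, 2.12], [-1.47, 1.34], [0.16, 2.42], [-1.27, 4.41], [0.06, 2.06], [-2.6, 2.6]. Speed limits (rad/s): [2.22, 2.22, 2.79, 2.79, 3.14, 3.14, 3.14].

## Interface

Orientations are given as a unit quaternion [x, y, z, w].
In Python, from workcell import manip gives the robot as it stands. The module is installed in compiled form; this text tells all that it offers.
- The arm moves only by the shell command python3 -m crank 'ROWS' [FORCE]. ROWS is JSON, a list of rows, each a list of 3 entries, a list of its own where there are three numbers: the opening, from -1 (shut) to 1 (fully open), then the shift along the tool's x, y, z normalised to -1 to 1, where 1 is 80 mm, then the turn, a rotation vector about the tool's x, y, z normalised to -1 to 1, where 1 is pi/4 rad. In form: [[jaw, [tx, ty, tz], [ax, ay, az]], ...]. A call has exactly 5 rows; each row shifts and turns the commanded pose from where the row before left it, along the tool's axes as they then stand; what a row does not reach is not made up. A row lasts 1/10 s, in which the tool goes at most 50 mm and 8.59 degrees, less where a joint would pass 70% of its speed; a pose out of reach is approached as far as the arm can. A call with a number of a shift or a turn outside -1 to 1 is refused whole. A call with a gripper value outside its range is refused whole. The fingers move at their own pace and stop on an object; FORCE is the grip in N (left out, the last holds). Time passes only in rows, so rows that do not move let the fingers close, or fill a call up. It gives the time, the measured TCP pose, the force and the opening at its end, in the units of the state.
- manip.get_obs(): the state, without advancing time (a new reading comes with each control period).
- manip.camera(name): name is "side" or "top"; returns the picture (400x640x3 uint8, blue, green, red); there is no depth.
- manip.camera_info(name): a dict with "K" (3x3 intrinsics, pixels), "k1" (the pictures are not rectified: a ray, as slopes to the right and down, at radius r is drawn at 1 + k1 r^2 times it, then the intrinsics apply), "camera_from_world" (4x4, takes a point from world to camera coordinates). Camera axes: x right, y down, z forward; pixel columns grow to the right and rows downward; lengths in m; the calibration is good to about 2 mm. A picture is of the moment at which its call begins. camera_info takes no time and is no camera call.
- manip.hand_in(): hands the job in, once; it reports no verdict.
The state is a dict: "clock": time; "joint_pos": joint angles; "joint_velocities": joint speeds; "tau": joint torques, N m; "position": TCP position; "ee_rot": TCP orientation; "ft_force": force on the tool from outside, world axes, zero at the start; "torque": the same for the moment, N m; "grip_width": opening from 0.0 (shut) to 1.0 (fully open).
Only numpy, scipy, OpenCV 4.12 (cv2) and the standard library are available. Lean on these libraries where they do the work, as an engineer would, in place of code of your own. Each camera call takes 0.05 s, during which the arm holds its last target.

## Working session

There is one attempt and no reset: what is moved stays moved. The work goes in short steps, Python scripts to look and compute and a shell command to move; the robot and the scene stay as the last step left them, time stands still between calls to the robot, and variables do not carry over. Pictures are saved under pics/ and viewed, and the job is handed in when it is done.

```bash
mkdir -p pics
python3 - <<'E'
from workcell import manip
import cv2
for n in("top","side"):
    cv2.imwrite(f"pics/{n}0.png",manip.camera(n)); i=manip.camera_info(n); print(n,i)
o=manip.get_obs(); print(o)
E
```

```text
top {'K': array([[374.03866516,   0.        , 315.64458936],
       [  0.        , 374.03866516, 202.10312998],
       [  0.        ,   0.        ,   1.        ]]), 'k1': 0.006380863933566175, 'camera_from_world': array([[-0.00115979, -0.99993089, -0.01169942,  0.00595291],
       [-0.99879684,  0.00173189, -0.04900898,  0.56094441],
       [ 0.04902585,  0.0116285 , -0.99872982,  1.05154248],
       [ 0.        ,  0.        ,  0.        ,  1.        ]])}
side {'K': array([[408.08063648,   0.        , 318.12283021],
       [  0.        , 408.08063648, 201.19018709],
       [  0.        ,   0.        ,   1.        ]]), 'k1': -0.07751121178677545, 'camera_from_world': array([[-0.99960481, -0.02790246, -0.00341783,  0.55408466],
       [-0.0167737 ,  0.68960087, -0.72399536,  0.05282006],
       [ 0.02255819, -0.72365191, -0.68979637,  1.13279137],
       [ 0.        ,  0.        ,  0.        ,  1.        ]])}
{'clock': 0.1, 'joint_pos': array([ 1.131423  ,  0.33281857, -0.06467051,  1.46081821,  0.02159342,
        1.34990995, -0.08849417]), 'joint_velocities': array([-0.00075692, -0.00271333, -0.00022157, -0.00277074,  0.00108076,
        0.0022672 ,  0.0009732 ]), 'tau': array([ 9.32044059e-04, -6.26747632e+01,  4.87225922e-02, -3.92432678e+01,
        1.62737357e-02,  6.93120790e-03,  1.14427173e-04]), 'position': array([ 0.25287328, -0.57123743,  0.2526079 ]), 'ee_rot': array([ 9.78366292e-01,  2.06879200e-01, -1.58914526e-04, -6.09207589e-04]), 'ft_force': array([ 0.30616615, -0.15903307, -0.44223796]), 'torque': array([ 0.0220133 ,  0.00760762, -0.04145049]), 'grip_width': 0.9977729028699487}
```

View pics/top0.png

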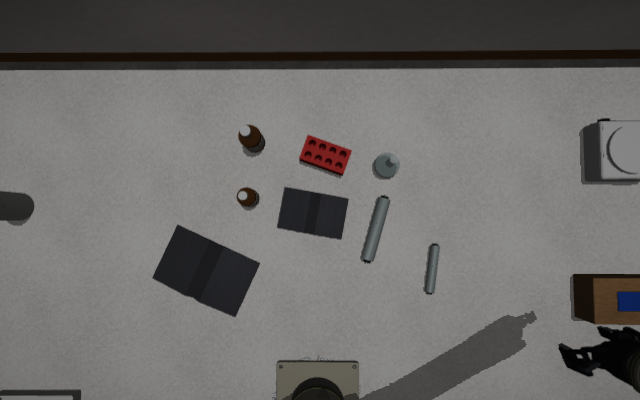

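View pics/side0.png

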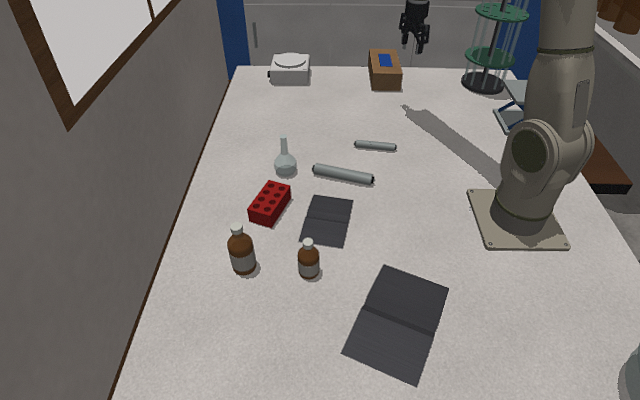

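The top view shows the column from about (383,197) to (368,262) and the small rest centred at about (313,213). The small tube at (432,269) and the large rest at (206,270) are look-alikes. Next I'll enlarge and measure.

```bash
cat > h.py <<'E'
import numpy as np, cv2
from workcell import manip
def ray(n,uv):
    i=manip.camera_info(n); K=i["K"]; T=i["camera_from_world"]
    d=np.array([(uv[0]-K[0,2])/K[0,0],(uv[1]-K[1,2])/K[1,1]]); s=d.copy()
    for _ in range(20): s=d/(1+i["k1"]*(s@s))
    R=T[:3,:3]; return -R.T@T[:3,3], R.T@np.array([s[0],s[1],1])
def p2w(n,uv,z):
    c,r=ray(n,uv); return c+r*(z-c[2])/r[2]
def w2p(n,p):
    i=manip.camera_info(n); K=i["K"]; T=i["camera_from_world"]
    q=T[:3,:3]@np.asarray(p)+T[:3,3]; s=q[:2]/q[2]; s=s*(1+i["k1"]*(s@s))
    return K[[0,1],[0,1]]*s+K[:2,2]
def crop(n,img,x0,y0,w,h,f,name):
    cv2.imwrite(name,cv2.resize(img[y0:y0+h,x0:x0+w],None,fx=f,fy=f,interpolation=cv2.INTER_CUBIC))
E
python3 - <<'E'
import cv2
from h import *
crop("top",cv2.imread("pics/top0.png"),260,160,160,120,5,"pics/tz.png")
crop("side",cv2.imread("pics/side0.png"),270,130,130,120,5,"pics/sz.png")
E
```

```text
(no output)
```

View pics/tz.png

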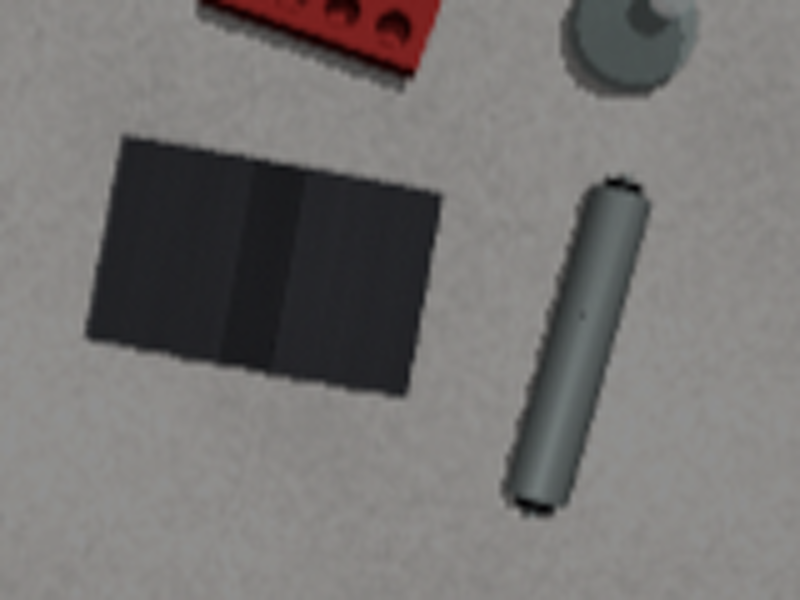

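View pics/sz.png

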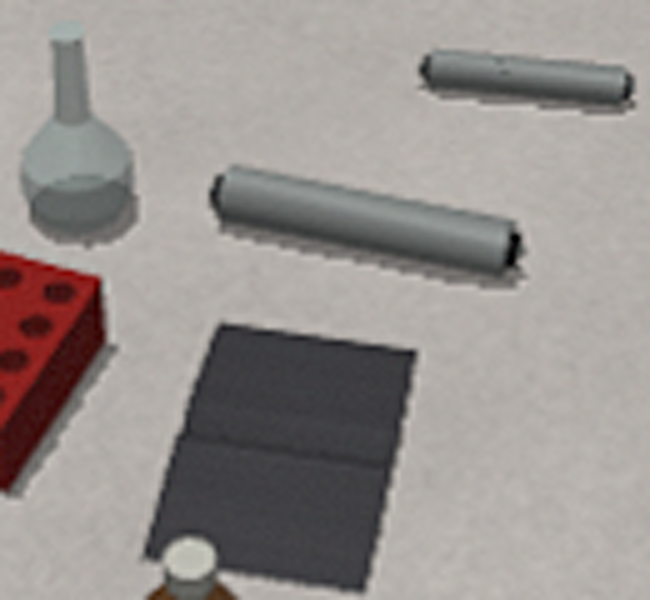

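Run:
```python
from h import *
t=lambda c,z:p2w("top",((c[0]+.5)/5-.5+260,(c[1]+.5)/5-.5+160),z)
s=lambda c,z:p2w("side",((c[0]+.5)/5-.5+270,(c[1]+.5)/5-.5+130),z)
C=np.array([t(c,0) for c in[(122,136),(441,193),(407,396),(87,339)]])[:,:2];print("rest top",C.round(4),C.mean(0))
print(np.linalg.norm(C[0]-C[1]),np.linalg.norm(C[1]-C[2]),np.linalg.norm(C[0]-C[3]), "groove dir",np.degrees(np.arctan2(*((C[0]-C[3]+C[1]-C[2])[::-1]))))
C=np.array([s(c,0) for c in[(221,324),(417,350),(364,590),(145,558)]])[:,:2];print("rest side",C.round(4),C.mean(0)); d=C[0]-C[1]+C[3]-C[2]; print(np.degrees(np.arctan2(d[1],d[0])))
a,b=t((623,181),.018),t((533,514),.018); print("col top",a,b,(a+b)/2,np.linalg.norm(a-b),np.degrees(np.arctan2(*(a-b)[1::-1])))
for nm,q in(("L",[(583,205),(504,480)]),("R",[(650,207),(571,493)])):
    e=[t(x,.018) for x in q];print(nm,np.degrees(np.arctan2(*(e[0]-e[1])[1::-1])))
a,b=s((215,195),.018),s((517,248),.018); print("col side",a,b,(a+b)/2,np.linalg.norm(a-b),np.degrees(np.arctan2(*(a-b)[1::-1])))
for nm,p,z in(("flask",(386,165),0),("rack",(325,155),.05),("bottle",(249,198),0)): print(nm,p2w("top",p,z))
```

```text
rest top [[ 0.6061  0.0968]
 [ 0.5727 -0.0874]
 [ 0.4561 -0.0673]
 [ 0.4889  0.1166]] [0.53096835 0.01467705]
0.18726251025993954 0.11835700823007854 0.11887500311008431 groove dir -9.691845779249958
rest side [[ 0.5697 -0.092 ]
 [ 0.4541 -0.0723]
 [ 0.4878  0.1109]
 [ 0.6035  0.0918]] [0.52877167 0.00959243]
-9.52187340412487
col top [ 0.57828448 -0.18912894  0.018     ] [ 0.39089475 -0.13675332  0.018     ] [ 0.48458962 -0.16294113  0.018     ] 0.19457162563029404 -15.615732563989418
L -16.469817289214898
R -15.974604581536589
col side [ 0.57679894 -0.19100643  0.018     ] [ 0.39200681 -0.14474434  0.018     ] [ 0.48440287 -0.16787538  0.018     ] 0.1904949139275418 -14.05493496884754
flask [ 0.66870667 -0.19830207  0.        ]
rack [ 0.68963298 -0.02132214  0.05      ]
bottle [0.57384451 0.19804415 0.        ]
```

Both views agree on the layout. The rest is at about (0.53, 0.012) with its groove at -9.6°. The column is at about (0.4845, -0.165) with yaw about -15.5°. Moving above the spot behind it.

```bash
python3 -m crank '[[1,[0.42,-0.29,0],[0,0,0]],[1,[0.42,-0.29,0],[0,0,0]],[1,[0.42,-0.29,0],[0,0,0]],[1,[0.42,-0.29,0],[0,0,0]],[1,[0.42,-0.29,0],[0,0,0]]]'; python3 -m crank '[[1,[0.42,-0.29,0],[0,0,0]],[1,[0.42,-0.29,0],[0,0,0]],[1,[0.42,-0.29,0],[0,0,0]],[1,[0.42,-0.29,0],[0,0,0]],[1,[0.42,-0.29,0],[0,0,0]]]'; python3 -m crank '[[1,[0,0,0.15],[0,0,-0.187]],[1,[0,0,0.15],[0,0,-0.187]],[1,[0,0,0.15],[0,0,-0.187]],[1,[0,0,0.15],[0,0,-0.187]],[1,[0,0,0.15],[0,0,-0.187]]]';  python3 -m crank '[[1,[0,0,0.15],[0,0,-0.187]],[1,[0,0,0.15],[0,0,0]],[1,[0,0,0.15],[0,0,0]],[1,[0,0,0],[0,0,0]],[1,[0,0,0],[0,0,0]]]'
python3 - <<'E'
from h import *
from scipy.spatial.transform import Rotation as R
o=manip.get_obs(); r=R.from_quat(o["ee_rot"]).as_matrix(); print(o["position"],r.round(3),np.degrees(np.arctan2(r[1,1],r[0,1])),o["joint_pos"].round(2))
crop("t",manip.camera("top"),260,140,200,150,4,"pics/t1.png");crop("t",manip.camera("side"),230,60,200,150,4,"pics/s1.png")
E
```

```text
clock: 0.6
position: [0.3602, -0.3958, 0.253]
ee_rot: [0.978, 0.207, -0.0, -0.0]
ft_force: [1.5, -0.5, -0.1]
grip_width: 1.004
clock: 1.1
position: [0.4668, -0.2218, 0.2532]
ee_rot: [0.978, 0.207, -0.0, 0.0]
ft_force: [1.1, -1.2, -0.1]
grip_width: 1.0
clock: 1.6
position: [0.4661, -0.2232, 0.1925]
ee_rot: [0.837, 0.547, -0.0, -0.0]
ft_force: [0.1, 0.4, -0.1]
grip_width: 1.002
clock: 2.1
position: [0.4663, -0.2233, 0.1573]
ee_rot: [0.797, 0.604, -0.0, -0.0]
ft_force: [-0.4, -0.1, 0.7]
grip_width: 1.0
[ 0.46633425 -0.22328306  0.15726424] [[ 0.271  0.962 -0.   ]
 [ 0.962 -0.271  0.   ]
 [ 0.    -0.    -1.   ]] -15.745682711295995 [ 0.74  0.2  -0.42  1.84  0.09  1.11  0.01]
```

View pics/t1.png

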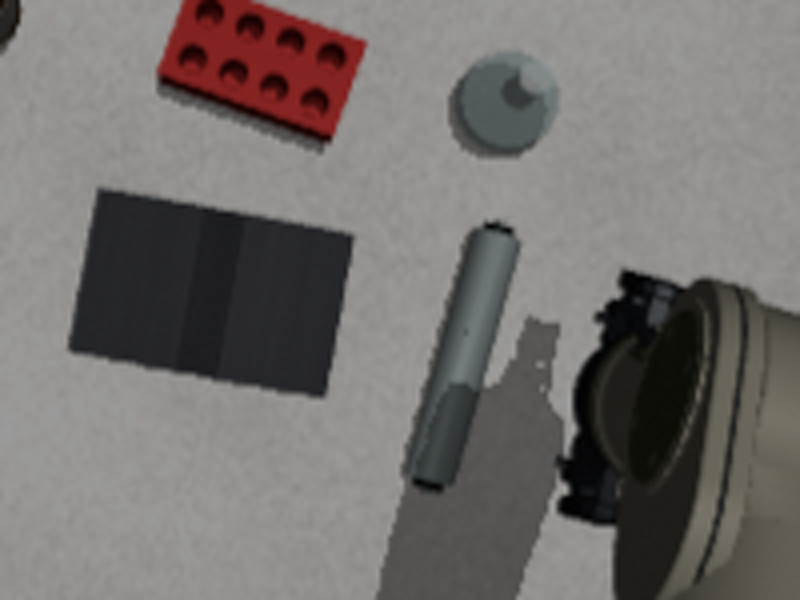

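View pics/s1.png

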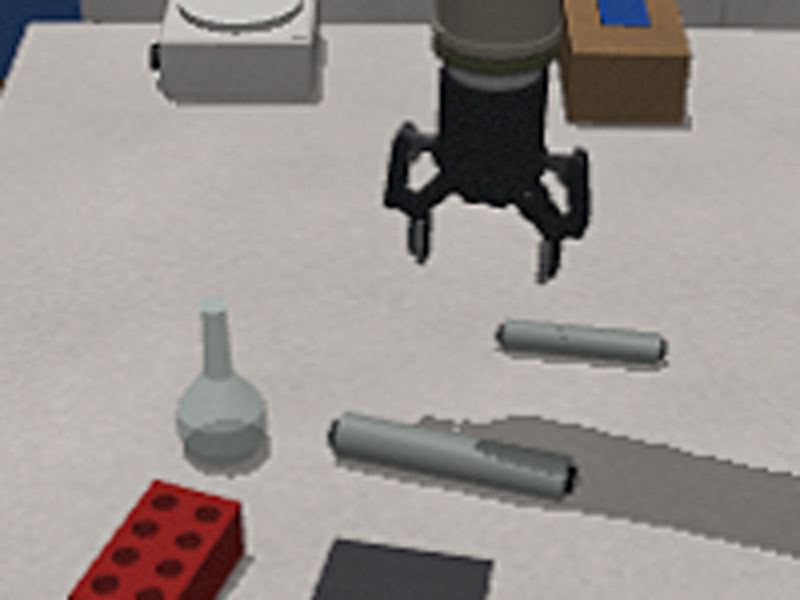

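Run:
```python
from h import *
from scipy.spatial.transform import Rotation as R
o=manip.get_obs(); r=R.from_quat(o["ee_rot"]).as_matrix(); p=o["position"]
for c in((420,262),(545,282)):
    uv=((c[0]+.5)/4-.5+230,(c[1]+.5)/4-.5+60); a,d=ray("side",uv)
    for k in(0,.011):
        n=r[:,0]; q=a+d*((p+k*n-a)@n)/(d@n); print(k,(r.T@(q-p)).round(4))
```

```text
0 [-0.      0.0462  0.0086]
0.011 [0.011  0.0433 0.0012]
0 [ 0.     -0.0487  0.0075]
0.011 [ 0.011  -0.0506  0.0001]
```

Open fingertips measure about 8 mm ahead of the TCP, which agrees with 22-13 = 9. Descending in two stages.

```bash
python3 -m crank '[[1,[0,0,0.3],[0,0,0]],[1,[0,0,0.3],[0,0,0]],[1,[0,0,0.3],[0,0,0]],[1,[0,0,0.3],[0,0,0]],[1,[0,0,0.3],[0,0,0]]]'; python3 -m crank '[[1,[0,0,0.04],[0,0,0]],[1,[0,0,0.04],[0,0,0]],[1,[0,0,0.04],[0,0,0]],[1,[0,0,0.04],[0,0,0]],[1,[0,0,0],[0,0,0]]]'
python3 - <<'E'
from h import *
o=manip.get_obs();print(o["position"],o["ft_force"])
crop("t",manip.camera("top"),260,140,200,150,4,"pics/t2.png");crop("t",manip.camera("side"),260,110,160,120,5,"pics/s2.png")
E
```

```text
clock: 2.7
position: [0.4669, -0.2237, 0.0371]
ee_rot: [0.797, 0.604, 0.0, 0.001]
ft_force: [-1.0, -1.0, -1.0]
grip_width: 0.998
clock: 3.2
position: [0.4666, -0.2235, 0.0249]
ee_rot: [0.797, 0.604, 0.0, 0.0]
ft_force: [-0.4, -0.1, -0.1]
grip_width: 1.001
[ 0.46659393 -0.22350215  0.02488068] [-0.43960368 -0.12378936 -0.06932297]
```

View pics/s2.png

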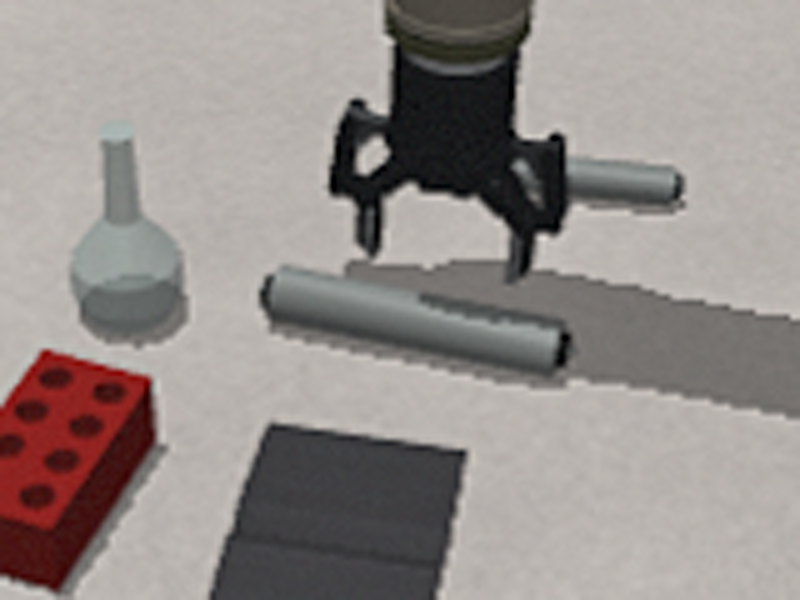

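View pics/t2.png

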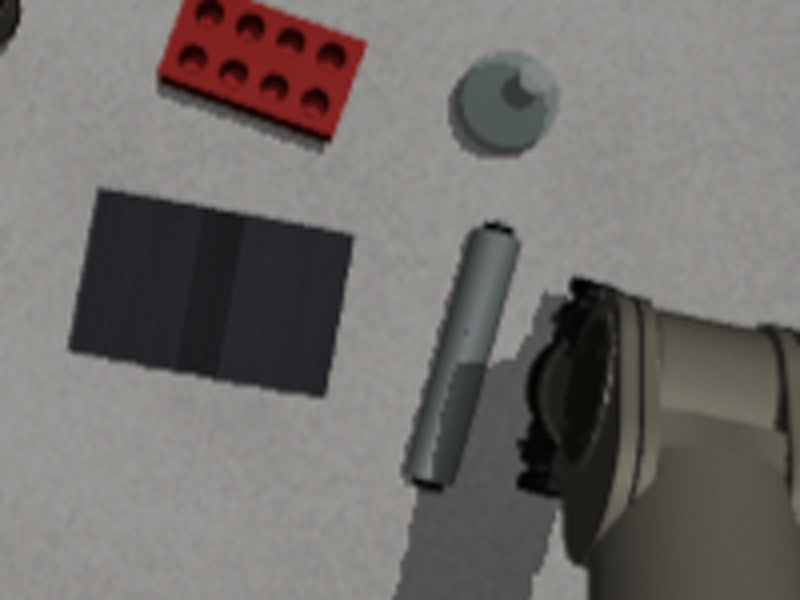

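Clear, and the fingers are centred on the column. Lowering a little more and closing the gap.

```bash
python3 -m crank '[[1,[0.05,0,0.04],[0,0,0]],[1,[0.05,0,0.04],[0,0,0]],[1,[0.05,0,0],[0,0,0]],[1,[0.05,0,0],[0,0,0]],[1,[0.05,0,0],[0,0,0]]]'; python3 -m crank '[[1,[0.04,0,0],[0,0,0]],[1,[0.04,0,0],[0,0,0]],[1,[0.04,0,0],[0,0,0]],[1,[0.04,0,0],[0,0,0]],[1,[0.04,0,0],[0,0,0]]]'
cat > look.py <<'E'
import sys
from h import *
from scipy.spatial.transform import Rotation as R
o=manip.get_obs(); r=R.from_quat(o["ee_rot"]).as_matrix(); p=o["position"]
u=np.array([np.cos(np.radians(-9.6)),np.sin(np.radians(-9.6))]); v=np.array([-u[1],u[0]]); d=p[:2]-[.530,.012]
print("tcp",p.round(4),"in rest",(d@u).round(4),(d@v).round(4),"yaw",np.degrees(np.arctan2(r[1,1],r[0,1])).round(2),o["ft_force"].round(1))
k=sys.argv[1]
t=manip.camera("top")[160:280,260:420]; s=manip.camera("side")[130:250,270:400]
cv2.imwrite(f"pics/c{k}.png",np.hstack([cv2.resize(t,None,fx=2.75,fy=2.75,interpolation=2),cv2.resize(s,None,fx=2.75,fy=2.75,interpolation=2)]))
E
python3 look.py 3
```

```text
clock: 3.8
position: [0.4719, -0.2036, 0.0182]
ee_rot: [0.797, 0.604, 0.0, 0.0]
ft_force: [0.7, -0.8, 1.2]
grip_width: 0.999
clock: 4.3
position: [0.4762, -0.1886, 0.0182]
ee_rot: [0.797, 0.604, -0.0, 0.0]
ft_force: [-0.3, -0.4, 0.8]
grip_width: 0.996
tcp [ 0.4762 -0.1886  0.0182] in rest -0.0196 -0.2068 yaw -15.64 [-0.3 -0.4  0.8]
```

View pics/c3.png

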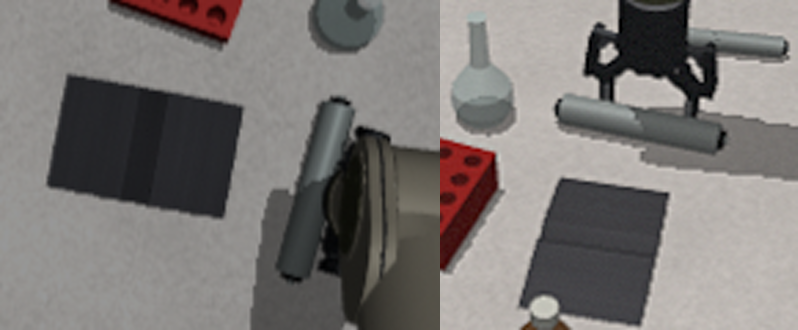

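The fingers are just about at the column's side. Pushing gently.

```bash
python3 -m crank '[[1,[0.03,0,0],[0,0,0]],[1,[0.03,0,0],[0,0,0]],[1,[0.04,0,0],[0,0,0]],[1,[0.04,0,0],[0,0,0]],[1,[0.05,0,0],[0,0,0]]]'; python3 -m crank '[[1,[0.05,0,0],[0,0,0]],[1,[0.05,0,0],[0,0,0]],[1,[0.05,0,0],[0,0,0]],[1,[0.05,0,0],[0,0,0]],[1,[0.05,0,0],[0,0,0]]]'
python3 look.py 4
```

```text
clock: 4.9
position: [0.4802, -0.1738, 0.0181]
ee_rot: [0.797, 0.604, -0.0, 0.0]
ft_force: [-0.2, -1.3, 0.9]
grip_width: 1.001
clock: 5.4
position: [0.4856, -0.1544, 0.0181]
ee_rot: [0.797, 0.604, -0.0, 0.0]
ft_force: [0.6, -0.3, 0.5]
grip_width: 1.0
tcp [ 0.4856 -0.1544  0.0181] in rest -0.016 -0.1715 yaw -15.63 [ 0.6 -0.3  0.5]
```

View pics/c4.png

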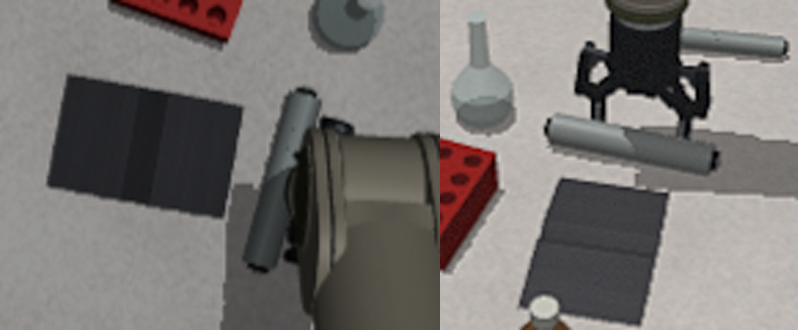

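The column has moved about 30 mm and kept its alignment. I'll keep pushing while taking out the 6° yaw.

```bash
python3 -m crank '[[1,[0.05,0,0],[0,0,-0.013]],[1,[0.05,0,0],[0,0,-0.013]],[1,[0.05,0,0],[0,0,-0.013]],[1,[0.05,0,0],[0,0,-0.013]],[1,[0.05,0,0],[0,0,-0.013]]]'; python3 -m crank '[[1,[0.05,0,0],[0,0,-0.013]],[1,[0.05,0,0],[0,0,-0.013]],[1,[0.05,0,0],[0,0,-0.013]],[1,[0.05,0,0],[0,0,-0.013]],[1,[0.05,0,0],[0,0,-0.013]]]'
python3 look.py 5
```

```text
clock: 6.0
position: [0.4906, -0.135, 0.0181]
ee_rot: [0.781, 0.625, 0.0, 0.0]
ft_force: [-0.1, 0.3, 0.7]
grip_width: 1.001
clock: 6.5
position: [0.4946, -0.1156, 0.0181]
ee_rot: [0.765, 0.645, -0.0, 0.0]
ft_force: [0.1, -0.7, 0.9]
grip_width: 0.997
tcp [ 0.4946 -0.1156  0.0181] in rest -0.0136 -0.1317 yaw -9.73 [ 0.1 -0.7  0.9]
```

View pics/c5.png

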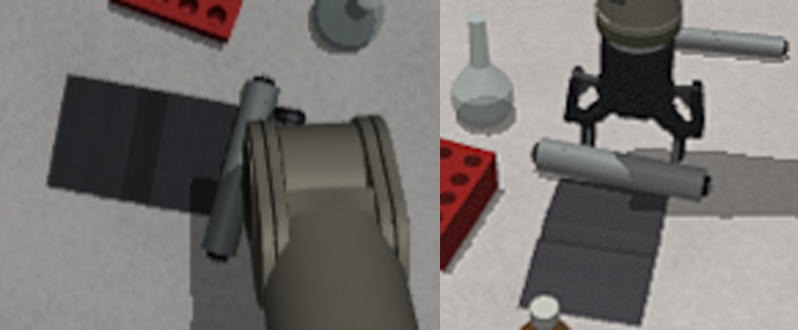

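```bash
cat > m.py <<'E'
import sys
from h import *
x=list(map(float,sys.argv[2:6])); z=float(sys.argv[6])
off={"top":(260,160,0),"side":(270,130,440)}[sys.argv[1]]
P=[p2w(sys.argv[1],((a-off[2]+.5)/2.75-.5+off[0],(b+.5)/2.75-.5+off[1]),z)[:2] for a,b in(x[:2],x[2:])]
a,b=P;u=np.array([np.cos(np.radians(-9.6)),np.sin(np.radians(-9.6))]); v=np.array([-u[1],u[0]]);c=(a+b)/2-({"top":np.array([.531,.0147]),"side":np.array([.5288,.0096])}[sys.argv[1]])
print(np.linalg.norm(a-b).round(4),"yaw",np.degrees(np.arctan2(*(a-b)[::-1])).round(2),"u,v",(c@u).round(4),(c@v).round(4))
E
python3 m.py top 264 79 216 258 .018; python3 m.py side 537 154 707 184 .018
```

```text
0.1905 yaw -15.3 u,v -0.0067 -0.1007
0.1861 yaw -13.42 u,v -0.0062 -0.1005
```

The column has reached the foot of the ramp, but its yaw is still about -14.5°, as it rolls freely. I'll move the fingers 20 mm toward the trailing end, so the ramp's resistance helps turn it straight.

```bash
python3 -m crank '[[1,[-0.1,0,0],[0,0,0]],[1,[0,0.08,0],[0,0,0]],[1,[0,0.08,0],[0,0,0]],[1,[0,0.09,0],[0,0,0]],[1,[0,0,0],[0,0,0]]]'
python3 look.py 6
```

```text
clock: 7.1
position: [0.5141, -0.1271, 0.0182]
ee_rot: [0.765, 0.644, 0.0, 0.0]
ft_force: [-0.1, -0.2, -0.2]
grip_width: 0.999
tcp [ 0.5141 -0.1271  0.0182] in rest 0.0075 -0.1398 yaw -9.78 [-0.1 -0.2 -0.2]
```

View pics/c6.png

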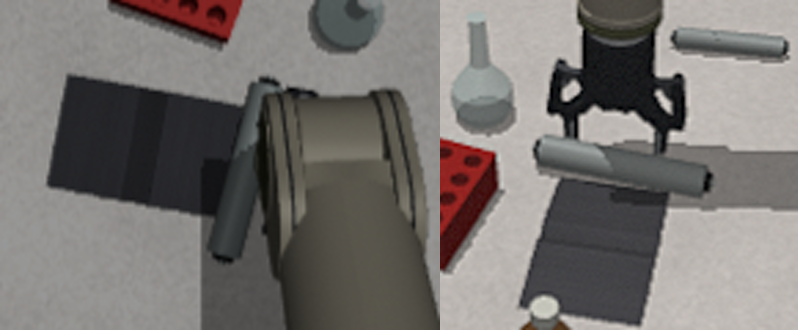

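```bash
python3 -m crank '[[1,[0.05,0,0],[0,0,0]],[1,[0.05,0,0],[0,0,0]],[1,[0.05,0,0],[0,0,0]],[1,[0.05,0,0],[0,0,0]],[1,[0.05,0,0],[0,0,0]]]'
python3 look.py 7
```

```text
clock: 7.7
position: [0.5163, -0.1074, 0.0182]
ee_rot: [0.765, 0.644, -0.0, 0.0]
ft_force: [-0.9, -2.3, 0.7]
grip_width: 1.001
tcp [ 0.5163 -0.1074  0.0182] in rest 0.0064 -0.12 yaw -9.78 [-0.9 -2.3  0.7]
```

View pics/c7.png

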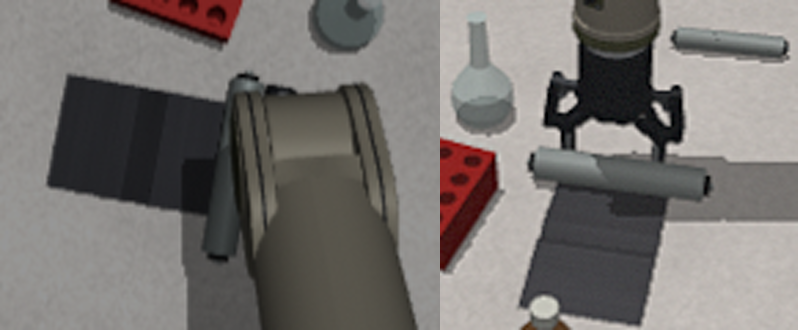

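```bash
python3 m.py top 244 75 217 258 .019; python3 m.py side 533 161 707 184 .019
```

```text
0.1899 yaw -8.67 u,v -0.0063 -0.0906
0.1872 yaw -9.75 u,v -0.0054 -0.0935
```

The column is now parallel to the groove (about -9°). Continuing up the ramp, raising the fingers slightly.

```bash
python3 -m crank '[[1,[0.05,0,-0.005],[0,0,0]],[1,[0.05,0,-0.006],[0,0,0]],[1,[0.05,0,-0.006],[0,0,0]],[1,[0.05,0,-0.006],[0,0,0]],[1,[0.05,0,-0.006],[0,0,0]]]';python3 -m crank '[[1,[0.05,0,-0.006],[0,0,0]],[1,[0.05,0,-0.006],[0,0,0]],[1,[0.05,0,-0.006],[0,0,0]],[1,[0.05,0,-0.006],[0,0,0]],[1,[0.05,0,-0.006],[0,0,0]]]'
python3 look.py 8
```

```text
clock: 8.3
position: [0.5198, -0.0873, 0.0205]
ee_rot: [0.765, 0.644, 0.0, 0.0]
ft_force: [-0.9, -3.3, 1.5]
grip_width: 0.995
clock: 8.8
position: [0.5231, -0.0676, 0.0229]
ee_rot: [0.765, 0.644, -0.0, 0.0]
ft_force: [-0.3, -1.7, 1.2]
grip_width: 1.0
tcp [ 0.5231 -0.0676  0.0229] in rest 0.0065 -0.0797 yaw -9.78 [-0.3 -1.7  1.2]
```

View pics/c8.png

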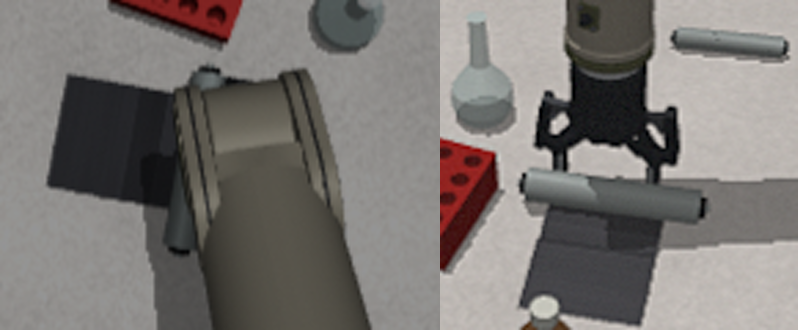

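The column is on the ramp, parallel to the groove, with contact forces around 3 N.

```bash
python3 m.py side 524 182 702 206 .025; python3 -m crank '[[1,[0.05,0,-0.007],[0,0,0]],[1,[0.05,0,-0.007],[0,0,0]],[1,[0.05,0,-0.007],[0,0,0]],[1,[0.05,0,-0.007],[0,0,0]],[1,[0.05,0,-0.007],[0,0,0]]]'
python3 look.py 9
```

```text
0.1864 yaw -9.74 u,v -0.0047 -0.0531
clock: 9.4
position: [0.5265, -0.0479, 0.0257]
ee_rot: [0.765, 0.644, -0.0, 0.0]
ft_force: [0.0, -2.1, 1.0]
grip_width: 0.999
tcp [ 0.5265 -0.0479  0.0257] in rest 0.0066 -0.0596 yaw -9.78 [ 0.  -2.1  1. ]
```

View pics/c9.png

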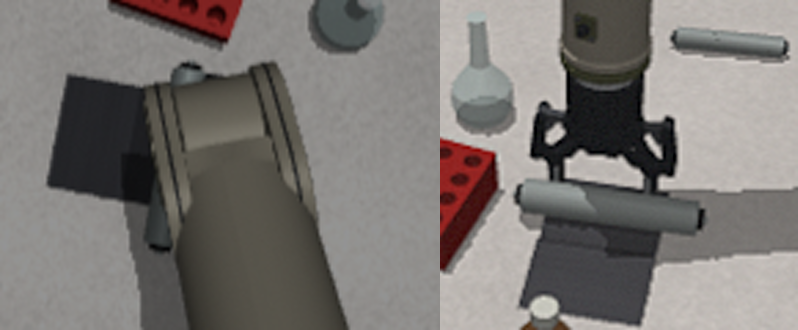

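```bash
python3 -m crank '[[1,[0.04,0,-0.007],[0,0,0]],[1,[0.04,0,-0.007],[0,0,0]],[1,[0.04,0,-0.007],[0,0,0]],[1,[0.03,0,-0.006],[0,0,0]],[1,[0.03,0,-0.005],[0,0,0]]]'
python3 look.py 10
```

```text
clock: 10.0
position: [0.529, -0.0339, 0.0283]
ee_rot: [0.765, 0.644, 0.0, 0.0]
ft_force: [-0.1, -2.1, 1.9]
grip_width: 0.997
tcp [ 0.529  -0.0339  0.0283] in rest 0.0067 -0.0455 yaw -9.78 [-0.1 -2.1  1.9]
```

View pics/c10.png

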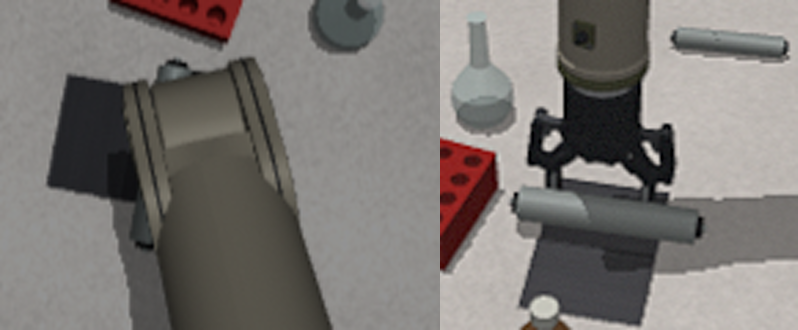

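```bash
python3 m.py side 516 202 699 227 .030; python3 -m crank '[[1,[0.025,0,0],[0,0,0]],[1,[0.025,0,0],[0,0,0]],[1,[0.025,0,0],[0,0,0]],[1,[0,0,0],[0,0,0]],[1,[0,0,0],[0,0,0]]]'
python3 look.py 11
```

```text
0.187 yaw -9.67 u,v -0.0051 -0.0173
clock: 10.6
position: [0.5299, -0.028, 0.0282]
ee_rot: [0.765, 0.644, 0.0, -0.0]
ft_force: [-0.3, -0.3, -0.7]
grip_width: 1.003
tcp [ 0.5299 -0.028   0.0282] in rest 0.0066 -0.0394 yaw -9.77 [-0.3 -0.3 -0.7]
```

View pics/c11.png

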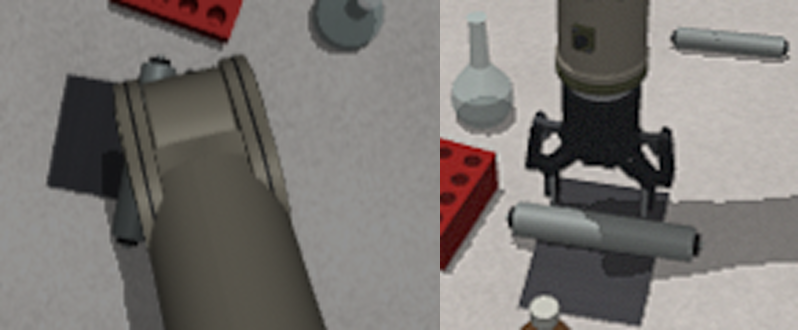

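The column has dropped into the groove ahead of the fingers, and the contact force is about 0. Retracting backward and up.

```bash
python3 -m crank '[[1,[-0.1,0,-0.03],[0,0,0]],[1,[-0.2,0,-0.1],[0,0,0]],[1,[-0.3,0,-0.2],[0,0,0]],[1,[-0.3,0,-0.3],[0,0,0]],[1,[-0.3,0,-0.3],[0,0,0]]]'; python3 -m crank '[[1,[-0.4,0,-0.4],[0,0,0]],[1,[-0.4,0,-0.4],[0,0,0]],[1,[-0.4,0,-0.3],[0,0,0]],[1,[-0.3,0,0],[0,0,0]],[1,[-0.2,0,0],[0,0,0]]]'; python3 -m crank '[[1,[0,0,0],[0,0,0]],[1,[0,0,0],[0,0,0]],[1,[0,0,0],[0,0,0]],[1,[0,0,0],[0,0,0]],[1,[0,0,0],[0,0,0]]]'
python3 look.py 12
```

```text
clock: 11.2
position: [0.5129, -0.1243, 0.1034]
ee_rot: [0.765, 0.644, -0.0, -0.0]
ft_force: [1.6, -0.3, -0.2]
grip_width: 0.999
clock: 11.7
position: [0.4897, -0.2596, 0.1914]
ee_rot: [0.766, 0.643, -0.0, 0.001]
ft_force: [-0.3, 0.4, -0.6]
grip_width: 0.995
clock: 12.2
position: [0.4908, -0.2559, 0.1905]
ee_rot: [0.764, 0.645, 0.0, -0.0]
ft_force: [0.4, -1.0, -0.3]
grip_width: 0.999
tcp [ 0.4908 -0.2559  0.1905] in rest 0.006 -0.2707 yaw -9.7 [ 0.4 -1.  -0.3]
```

View pics/c12.png

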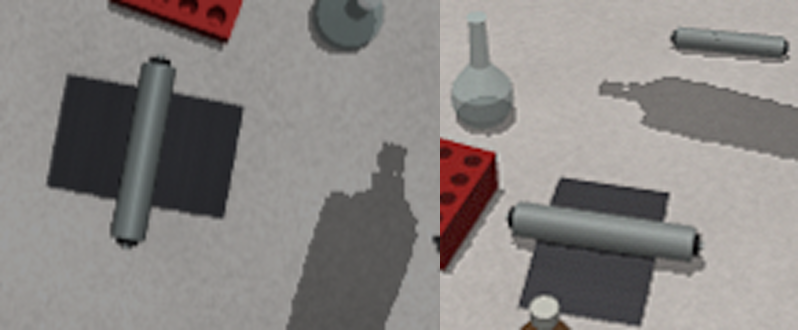

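```bash
python3 m.py top 160 60 128 244 .024; python3 m.py side 511 218 696 244 .024; python3 look.py 13; python3 -c "
import cv2,numpy as np
d=cv2.absdiff(cv2.imread('pics/c12.png'),cv2.imread('pics/c13.png')); print(d.max())"
```

```text
0.1912 yaw -9.91 u,v -0.0064 -0.0006
0.1878 yaw -9.81 u,v -0.0042 0.0006
tcp [ 0.4907 -0.2563  0.1906] in rest 0.006 -0.2711 yaw -9.73 [-1.1 -0.5 -0.3]
58
```

Seated, parallel and centred. Before handing in, I'll check for rolling from the surface speckles and confirm the scene is still.

Run:
```python
import cv2,numpy as np
c=[cv2.imread(f"pics/c{k}.png") for k in(3,4,5,7,9,12)]
box=[(540,80),(530,105),(520,130),(515,135),(505,170),(500,195)]
t=[cv2.resize(i[y:y+75,x:x+200],None,fx=2,fy=2.4,interpolation=2) for i,(x,y) in zip(c,box)]
t=[cv2.convertScaleAbs(i,alpha=1.6) for i in t]
cv2.imwrite("pics/roll.png",np.vstack([np.hstack(t[i:i+2]) for i in(0,2,4)]))
d=cv2.absdiff(cv2.imread('pics/c12.png'),cv2.imread('pics/c13.png')).max(2); ys,xs=np.where(d>12);print(len(xs),xs.min(),xs.max(),ys.min(),ys.max())
```

```text
788 291 797 79 324
```

View pics/roll.png

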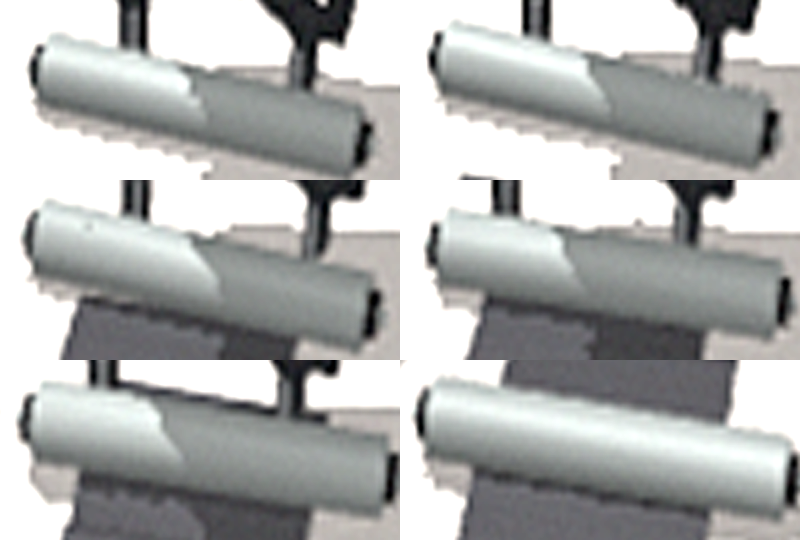

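Run:
```python
import cv2
from h import *
a,b=(cv2.imread(f'pics/c{k}.png') for k in(12,13))
d=cv2.absdiff(a,b); print("column diff top",d[55:250,110:180].max(),"side",d[195:270,505:705].max())
t0,t1=cv2.imread("pics/top0.png"),manip.camera("top"); cd=cv2.absdiff(t0,t1).max(2)
print({n:int((cd[y0:y1,x0:x1]>25).sum()) for n,(x0,y0,x1,y1) in dict(tall=(235,120,270,157),bottle=(233,183,262,210),rack=(297,132,354,178),flask=(370,148,402,181)).items()})
o=manip.get_obs();print(o["clock"],o["joint_velocities"].round(3)); manip.hand_in()
```

```text
column diff top 3 side 7
{'tall': 0, 'bottle': 0, 'rack': 0, 'flask': 0}
12.45 [ 0.001  0.001  0.002 -0.001 -0.    -0.001  0.   ]
the job is handed in; nothing more can be done
```

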